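Trial-fit a taper chuck in its socket and break it loose with the drift wedge

ROBOT

A 7-joint arm with a two-finger parallel gripper is mounted at the origin on the work surface. World frame = base frame: x ahead of the robot, y to its left, z up, the work surface at z = 0. Lengths are in m, angles in rad, forces in N, time in s.
With the tool pointing down it reaches from about 0.4 to 0.85 m from the base axis. Payload 4.5 kg.
Tool frame: the origin (TCP) lies on the centre line of the jaws, within the pads' length; the fingertips stand 8 mm ahead of it and the grasp point (between the pads) lies 11 mm behind it; z points along the fingers, x is the direction in which the jaws open and shut, and the axes are right-handed (so a half turn about z gives the same grasp; the last joint's range is limited). The gripper opens to 88 mm and grips with 3 to 60 N. Pads are 18 mm wide; open, the fingers measure 123 mm over their backs; the gripper's body (75 mm by 187 mm) begins 45 mm behind the grasp point.
Start: joints at [-1.203, 0.689, -0.195, 1.565, 0.157, 0.902, -0.215], TCP at [0.205, 0.591, 0.247] pointing down, gripper open.
Joint ranges: [-3.01, 3.01], [-0.46, 2.08], [-1.47, 1.51], [0.13, 2.56], [-1, 4.14], [0.04, 2.09], [-2.66, 2.66]. Speed limits (rad/s): [2.57, 2.57, 3.14, 3.14, 3.14, 3.14, 3.14].

INTERFACE

Orientations are given as a unit quaternion [x, y, z, w].
In Python, from plant import r gives the robot as it stands.
- The arm moves only by the shell command python3 -m pendant 'ROWS' [FORCE]. ROWS is JSON, a list of rows, each a list of 3 entries, a list of its own where there are three numbers: the turn, a rotation vector about the tool's x, y, z in rad, then the shift along the tool's x, y, z in m, then the opening, from 0 (shut) to 1 (fully open). In form: [[[wx, wy, wz], [tx, ty, tz], claw], ...]. A call has 1 to 10 rows; each row is the pose to reach, as a shift and turn from the pose commanded when the call began, along the tool's axes at that moment; what a row does not reach only later rows make up. A row lasts 1/10 s, in which the tool goes at most 50 mm and 8.59 degrees, less where a joint would pass 70% of its speed; a pose out of reach is approached as far as the arm can. A call with a gripper value outside its range is refused whole. The fingers move at their own pace and stop on an object; FORCE is the grip in N (left out, the last holds). Time passes only in rows, so rows that repeat a pose let the fingers close. It gives the time, the measured TCP pose, the force and the opening at its end, in the units of the state.
- r.get_state(): the state, without advancing time (a new reading comes with each control period).
- r.snapshot(name): name is "scene" or "top"; returns a dict with "image" (384x512x3 uint8, red, green, blue), "mtx" (3x3 intrinsics, pixels), "R" (3x3) and "t" (3): a world point X has camera coordinates R X + t. Camera axes: x right, y down, z forward; pixel columns grow to the right and rows downward; lengths in m; the calibration is good to about 2 mm. A picture is of the moment at which its call begins. There is no depth.
- r.finish_job(): hands the job in, once; it reports no verdict.
The state is a dict: "clock": time; "q": joint angles; "qd": joint speeds; "joint_torque": joint torques, N m; "tool_pos": TCP position; "eef_rot": TCP orientation; "contact_force": force on the tool from outside, world axes, zero at the start; "moment": the same for the moment, N m; "opening": opening from 0.0 (shut) to 1.0 (fully open).
Only numpy, scipy, OpenCV 4.12 (cv2) and the standard library are available. Lean on these libraries where they do the work, as an engineer would, in place of code of your own. Each camera call takes 0.05 s, during which the arm holds its last target. There are 200 camera calls.

TASK

Seat the drill chuck with the tapered shank from the wooden rack in the upright taper socket with a gentle twisting push, never a hard straight shove, until its flange is fully home on the rim, and let go of it. Then slide the steel wedge over the ledge into the slot under the shank and drive it steadily, without touching the chuck meanwhile, until it has jacked the chuck well clear of the rim (6 mm or more). Leave the chuck standing loose on the wedge, the wedge in the slot, and all other things alone.

Things in the scene. Friction and masses are not known exactly. Their poses are not given: they have to be found in the camera images.
- chuck: Drill chuck with tapered shank, 0.5 kg, shank down in one of the rack's two holes (which one varies). Origin: centre of the flange's underside; z up along its axis; turn about z is arbitrary. Flange 50 mm across, 6 mm thick; above it the dark ribbed grip body, 40 mm in diameter, from 6 to 46 mm above the origin, then a nose to 54 mm. Once seated it stays put when let go.
- stub_end (a point): Lower end of the chuck's shank, 60 mm below the chuck's origin. The shank tapers from 32 mm across at the flange to 17 mm at 50 mm below it, then a 12 mm stub, 10 mm long. When the chuck is home this end is 14 mm above the slot floor.
- socket: Fixed 150 x 100 x 12 mm aluminium base of the taper socket; place and yaw vary. Origin: on the table under the socket's axis; z up. The upright socket on it is a tube 62 mm across, open rim 106 mm above the table. The base's +x is the way the wedge is driven: the slot runs along x right through, 15 mm wide, 32 to 66 mm high, in a housing x = -28 to 28 mm. On the -x side a 54 mm wide ledge, level with the slot floor, ends at x = -65 mm.
- float (a joint): How far (m) the socket, with ledge and slot, has sunk on the springs of its base: 0 up to about 4 N of downward push, then 1 mm per 10 N. Keep it under 0.0026 (30 N), also while wedging; it bottoms at 0.0045.
- socket_seat (a point): Centre of the rim, mouth 38 mm across, sinking with the socket; the chuck is home when its origin is here, flange on the rim. Four sprung steel segments in the bore meet the shank some 6 mm before home and grip it from there on. Straight pushing takes over 30 N, too much for the socket's springs; pushing while turning, either way, 0.5 rad or more per mm of descent, takes 5 to 20 N.
- slot_floor (a point): Point on the slot's floor under the socket's axis, 32 mm above the table; axes as the socket's (x is the way the wedge goes in, towards +x, from the ledge).
- wedge: Polished steel drift wedge, 200 mm long, 0.3 kg, flat underside on the table, slope up. Origin: on the underside below the middle of the handle; x points to the thin tip, z up. Dark handle: x = -50 to 50 mm, 17 mm wide, from 4 to 30 mm high, too wide for the slot. Blade: x = 50 to 150 mm, 12 mm wide, 28 mm high at the handle, falling evenly to 8 mm at the tip.
- wedge_tip (a point): Middle of the lower edge of the wedge's tip, 150 mm from its origin. The blade meets the stub of a seated chuck when the tip is about 27 mm past the socket's axis; each 5 mm more lifts it 1 mm, less some give (about 7 mm up at 66 mm past); the handle stops on the housing at 72 mm past. Driving takes 10 to 25 N; the wedge stays where left. 5 mm up, the chuck is free of the taper.
- rack: Fixed wooden rack, 90 x 170 x 76 mm high, with two 39 mm holes 43 mm either side of its middle along its own y; the tools hang in them by their flanges, flange underside on the top. Origin: centre of its underside.
- straight_tool: Bystander in the rack's other hole: tool with a straight 26 mm shank, same flange, a slimmer 24 mm body and a thin pin on top (top 56 mm above the rack). Origin: flange underside.
- flat_bar: Bystander: plain steel bar 190 x 16 x 22 mm without slope, on the table on the robot's right. Origin: centre of the underside.
- screwdriver: Bystander: screwdriver with a handle, lying on the table.
- meter: Bystander: yellow hand meter, 150 x 75 x 40 mm, lying towards the back.
- bearing: Bystander: steel bearing ring, 52 mm across, 15 mm high.
- carton: Bystander: open cardboard box, 120 x 80 x 60 mm.
- pulley: Bystander: aluminium pulley, 56 mm across, 32 mm high.
Things that resemble listed ones, but are neither listed nor needed, are in the scene too. Leave any green or turquoise look-alike of the wedge alone.

How it is judged:
By the outcome, as a careful person would: the job done as asked, in the order asked, and still so for the second after the job is handed in, with the robot touching nothing.
It also fails if it takes over 72 s, if anything falls off the work surface, if the arm or the gripper's body presses on something with over 40 N, if the wrist force passes 120 N, or if a joint passes its speed limit or range.

## Working session

There is one attempt and no reset: what is moved stays moved. The work goes in short steps, Python scripts to look and compute and a shell command to move; the robot and the scene stay as the last step left them, time stands still between calls to the robot, and variables do not carry over. Pictures are saved under pics/ and viewed, about 8 in all and at most 12, crops included, and the job is handed in when it is done.

```bash
ls; mkdir -p pics
python3 - <<'E'
from plant import r
import cv2,json
s=r.get_state();print(s)
import pickle
for n in("scene","top"):
    d=r.snapshot(n);pickle.dump(d,open(f"pics/{n}0.pkl","wb"))
    cv2.imwrite(f"pics/{n}0.png",cv2.resize(d["image"][:,:,::-1],(800,600),interpolation=cv2.INTER_CUBIC))
    print(n,d["mtx"],d["R"],d["t"])
E
```

```text
pics
{'clock': 0.0, 'q': array([-1.20320701,  0.68997006, -0.19449306,  1.56632452,  0.15729691,
        0.9024858 , -0.21506794]), 'qd': array([ 1.38197980e-03, -9.00039528e-05, -1.38760362e-03,  1.35626784e-04,
        8.19461428e-05, -7.49255901e-04,  6.12955143e-04]), 'joint_torque': array([ 3.35157301e-04, -5.27550423e+01, -1.26668192e+00, -1.53419173e+01,
       -5.26039756e-02,  6.67567248e-03,  1.77575885e-04]), 'tool_pos': array([0.20462306, 0.58991497, 0.24592337]), 'eef_rot': array([ 8.14718899e-01,  5.79855420e-01, -6.89603781e-04,  5.76858450e-04]), 'contact_force': array([0.53946413, 0.36832579, 0.93586621]), 'moment': array([-0.02452819,  0.02511241, -0.08666059]), 'opening': 1.0007343670877658}
scene [[465.90105294   0.         256.88912215]
 [  0.         465.90105294 190.72680855]
 [  0.           0.           1.        ]] [[-0.34839389  0.93729887  0.00961942]
 [ 0.70457919  0.26863283 -0.65681395]
 [-0.61821506 -0.22205232 -0.75399131]] [ 0.23635302 -0.31143333  1.70474453]
top [[349.73660757   0.         259.2690752 ]
 [  0.         349.73660757 191.42621191]
 [  0.           0.           1.        ]] [[-0.00621009 -0.9999799   0.001275  ]
 [-0.98934913  0.00595863 -0.14544002]
 [ 0.1454295  -0.00216462 -0.98936625]] [-0.0327322   0.57294003  1.08549514]
```

View pics/scene0.png

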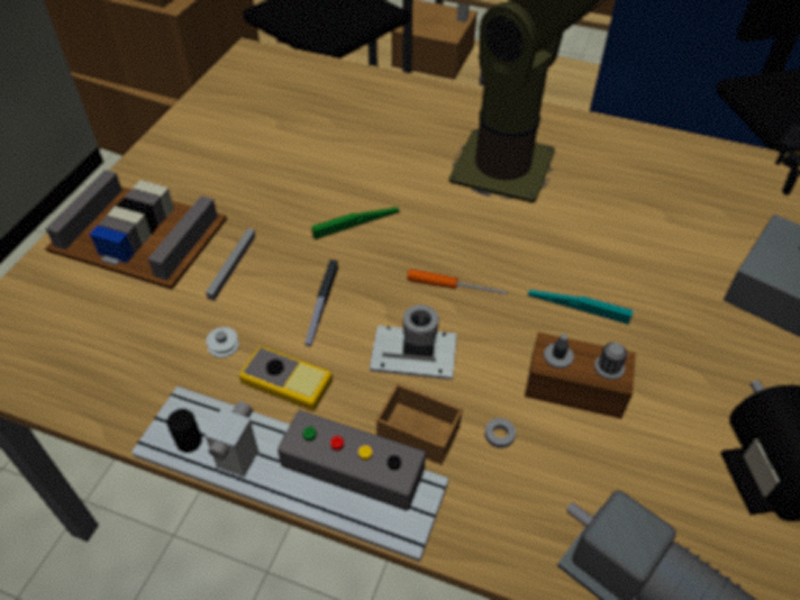

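View pics/top0.png

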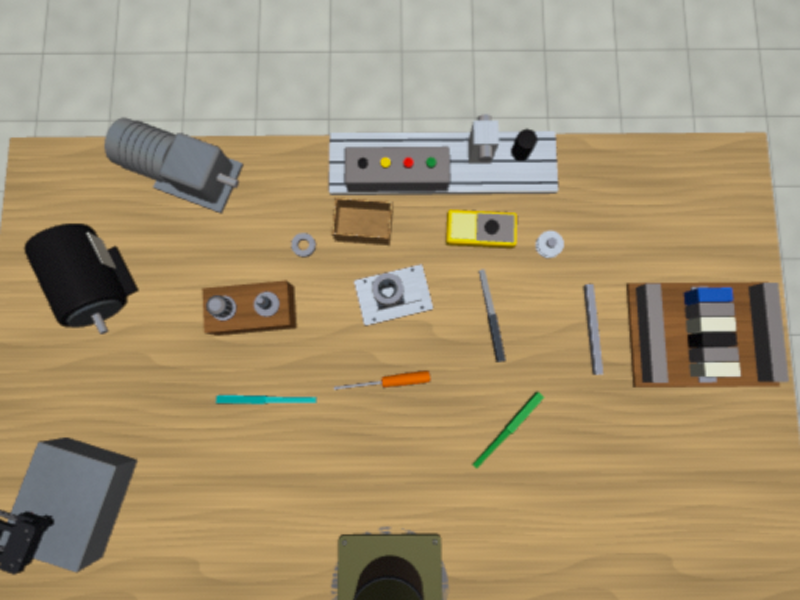

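The top view (800x600) shows the chuck at about (219,307) in the rack's left hole, the straight tool at (266,302), the socket at (387,290), and the dark-handled wedge from (482,271) at the tip to (500,360). Next I'll zoom in on these.

Run:
```python
import cv2,pickle,numpy as np
t=pickle.load(open("pics/top0.pkl","rb"))["image"][:,:,::-1];s=pickle.load(open("pics/scene0.pkl","rb"))["image"][:,:,::-1]
def c(i,x,y,w,h,k):return cv2.resize(i[y:y+h,x:x+w],(w*k,h*k),interpolation=cv2.INTER_CUBIC)
a=np.hstack([c(t,125,165,67,60,6),c(t,222,165,66,60,6)])
b=np.hstack([c(s,235,190,66,60,4),c(s,330,205,80,60,4),c(t,300,165,30,60,4)])
b=cv2.copyMakeBorder(b,0,0,0,max(0,a.shape[1]-b.shape[1]),cv2.BORDER_CONSTANT)[:, :a.shape[1]]
cv2.imwrite("pics/z1.png",np.vstack([a,b]));print(a.shape,b.shape)
```

```text
(360, 798, 3) (240, 798, 3)
```

View pics/z1.png

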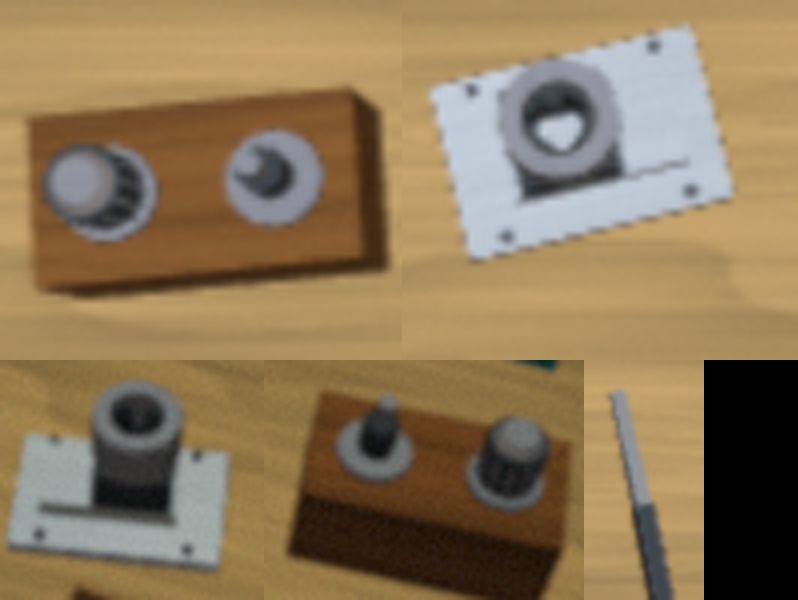

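The socket's ledge is on the world -y side, so driving +x points roughly to world +y. The chuck is in the rack's +y hole, ribbed with a 40 mm body. Now I'll triangulate and fit.

```bash
cat > h.py <<'E'
import numpy as np,cv2,pickle
from scipy.optimize import least_squares
def proj(d,X):
    c=np.atleast_2d(X)@d["R"].T+d["t"];p=c@d["mtx"].T;return p[:,:2]/p[:,2:]
def back(d,uv,z):
    uv=np.atleast_2d(np.array(uv,float));ray=np.c_[uv,np.ones(len(uv))]@np.linalg.inv(d["mtx"]).T@d["R"]
    C=-d["R"].T@d["t"];return C+ray*((z-C[2])/ray[:,2])[:,None]
def rz(y):return np.array([[np.cos(y),-np.sin(y),0],[np.sin(y),np.cos(y),0],[0,0,1]])
def un(z,pan,k,off):return (np.array(z,float)-pan+.5)/k-.5+off
E
cat > m.py <<'E'
from h import *
T=pickle.load(open("pics/top0.pkl","rb"));S=pickle.load(open("pics/scene0.pkl","rb"))
tt=lambda z:un(z,(402,0),6,(222,165));tr=lambda z:un(z,(0,0),6,(125,165));tw=lambda z:un(z,(584,360),4,(300,165))
ss=lambda z:un(z,(0,360),4,(235,190));sr=lambda z:un(z,(264,360),4,(330,205))
q=lambda a:print(np.round(a,4))
print("base top corners top/scene");A=back(T,tt([(430,88),(692,27),(733,198),(470,262)]),.012);q(A);q(A.mean(0))
B=back(S,ss([(28,433),(230,455),(218,568),(8,545)]),.012);q(B);q(B.mean(0))
for P in(A,B):print([round(float(np.linalg.norm(P[i]-P[(i+1)%4])),4) for i in range(4)],[round(float(np.degrees(np.arctan2(*(P[(i+1)%4]-P[i])[1::-1]))),2) for i in range(4)])
print("rim");q(back(T,tt((560,118)),.106));q(back(S,ss((137,412)),.106))
print("chuck nose/flange, tool flange");q(back(T,tr((82,182)),.130));q(back(S,sr((518,432)),.130));q(back(T,tr((107,192)),.082));q(back(S,sr((505,480)),.082))
q(back(T,tr((273,177)),.082));q(back(S,sr((374,447)),.082))
print("rack corners");q(back(T,tr([(28,118),(352,88),(363,262),(38,290)]),.076))
print("wedge tip, junction, end")
q(back(T,tw((616,393)),.008));q(back(T,tw((644,505)),.028));q(back(T,[(320,230.5)],.03))
q(back(S,[(309*.64,342*.64)],.008));q(back(S,[(333*.64,262*.64)],.03))
E
python3 m.py
```

```text
base top corners top/scene
[[ 0.6187  0.0733  0.012 ]
 [ 0.6524 -0.0723  0.012 ]
 [ 0.5562 -0.0939  0.012 ]
 [ 0.5218  0.0506  0.012 ]]
[ 0.5873 -0.0106  0.012 ]
[[ 0.5599 -0.0921  0.012 ]
 [ 0.5267  0.0531  0.012 ]
 [ 0.6249  0.0754  0.012 ]
 [ 0.6585 -0.068   0.012 ]]
[ 0.5925 -0.0079  0.012 ]
[0.1495, 0.0985, 0.1486, 0.0996] [-76.99, -167.37, 103.41, 13.14]
[0.1489, 0.1007, 0.1473, 0.1015] [102.88, 12.81, -76.83, -166.3]
rim
[[ 0.5856 -0.0016  0.106 ]]
[[ 5.868e-01 -5.000e-04  1.060e-01]]
chuck nose/flange, tool flange
[[0.5515 0.3226 0.13  ]]
[[0.5552 0.3246 0.13  ]]
[[0.5529 0.3261 0.082 ]]
[[0.5575 0.3274 0.082 ]]
[[0.5602 0.2407 0.082 ]]
[[0.5615 0.2409 0.082 ]]
rack corners
[[0.5929 0.371  0.076 ]
 [0.6078 0.2023 0.076 ]
 [0.5164 0.1943 0.076 ]
 [0.5029 0.3616 0.076 ]]
wedge tip, junction, end
[[ 0.6395 -0.1986  0.008 ]]
[[ 0.5426 -0.2161  0.028 ]]
[[ 0.4467 -0.2302  0.03  ]]
[[ 0.64   -0.1967  0.008 ]]
[[ 0.4553 -0.2287  0.03  ]]
```

The estimates agree with the given sizes: the base measures 150x100 at yaw of about 103°, and chuck to tool is 86 mm. The chuck has play in its hole, so I'll grip it along y, release, then grip along x. That centres it on the tool and also checks the calibration.

```bash
cat > go.py <<'E'
import sys,numpy as np
from plant import r
from scipy.spatial.transform import Rotation as Ro
# go.py x y z psi_deg : row (turn, shift) from measured pose to pose, tool down, tool x at yaw psi
s=r.get_state();p=s["tool_pos"];R0=Ro.from_quat(s["eef_rot"])
x,y,z,psi=map(float,sys.argv[1:5]);c,si=np.cos(np.radians(psi)),np.sin(np.radians(psi))
R1=Ro.from_matrix(np.array([[c,si,0],[si,-c,0],[0,0,-1]]))
a=R0.as_matrix()[:,0]
print("psi",np.degrees(np.arctan2(a[1],a[0])).round(2),"turn",(R0.inv()*R1).as_rotvec().round(4),"shift",R0.inv().apply(np.array([x,y,z])-p).round(4),"q",s["q"].round(2),"F",s["contact_force"].round(1),"t",s["clock"])
E
python3 go.py .5535 .3255 .2 94.9
```

```text
psi 70.88 turn [-2.000e-04  1.700e-03 -4.192e-01] shift [-0.1355  0.4163  0.0463] q [-1.2   0.69 -0.19  1.57  0.16  0.9  -0.22] F [-0.3 -0.2  0.4] t 0.1
```

```bash
python3 -m pendant '[[[0,0.0017,-0.419],[-0.1355,0.4163,0.0],0.65],[[0,0.0017,-0.419],[-0.1355,0.4163,0.0],0.65],[[0,0.0017,-0.419],[-0.1355,0.4163,0.0],0.65],[[0,0.0017,-0.419],[-0.1355,0.4163,0.0],0.65],[[0,0.0017,-0.419],[-0.1355,0.4163,0.0],0.65],[[0,0.0017,-0.419],[-0.1355,0.4163,0.0463],0.65],[[0,0.0017,-0.419],[-0.1355,0.4163,0.0463],0.65],[[0,0.0017,-0.419],[-0.1355,0.4163,0.0463],0.65],[[0,0.0017,-0.419],[-0.1355,0.4163,0.0463],0.65],[[0,0.0017,-0.419],[-0.1355,0.4163,0.0463],0.65]]' 10; python3 go.py .5535 .3255 .096 94.9
```

```text
clock: 1.1
tool_pos: [0.5593, 0.3176, 0.1978]
eef_rot: [0.681, 0.733, -0.002, 0.002]
contact_force: [-0.8, -0.1, 0.8]
opening: 0.646
psi 94.22 turn [ 0.0009  0.0056 -0.0119] shift [ 0.0089 -0.0053  0.1017] q [-0.41  0.78 -0.34  1.55  0.32  0.87  0.78] F [-0.8 -0.1  0.8] t 1.1
```

```bash
python3 -m pendant '[[[0,0,0],[0,0,0],0.65],[[0,0,0],[0,0,0],0.65],[[0,0,0],[0,0,0],0.65]]'; python3 go.py .5535 .3255 .096 94.9
```

```text
clock: 1.4
tool_pos: [0.5523, 0.328, 0.2008]
eef_rot: [0.675, 0.738, 0.001, -0.001]
contact_force: [-0.0, -0.1, -1.0]
opening: 0.65
psi 95.06 turn [-0.     -0.003   0.0028] shift [-0.0029  0.001   0.1048] q [-0.42  0.78 -0.35  1.55  0.31  0.87  0.78] F [-0.  -0.1 -1. ] t 1.4
```

```bash
python3 -m pendant '[[[0,0,0],[-0.002,0.001,0.04],0.65],[[0,0,0],[-0.002,0.001,0.08],0.65],[[0,0,0],[-0.002,0.001,0.105],0.65],[[0,0,0],[-0.002,0.001,0.105],0.65],[[0,0,0],[-0.002,0.001,0.105],0.65],[[0,0,0],[-0.002,0.001,0.105],0.65]]' 8; python3 go.py .5535 .3255 .096 94.9
python3 -m pendant '[[[0,0,0],[0,0,0],0.3],[[0,0,0],[0,0,0],0.3],[[0,0,0],[0,0,0],0.3],[[0,0,0],[0,0,0],0.3],[[0,0,0],[0,0,0],0.3]]' 8
```

```text
clock: 2.0
tool_pos: [0.5556, 0.3259, 0.0975]
eef_rot: [0.676, 0.737, 0.002, -0.0]
contact_force: [0.3, 0.2, -1.2]
opening: 0.65
psi 94.93 turn [ 0.0033 -0.0038  0.0005] shift [-0.0002 -0.0022  0.0015] q [-0.44  0.91 -0.29  1.61  0.38  0.67  0.73] F [ 0.3  0.2 -1.2] t 2.0
clock: 2.5
tool_pos: [0.5555, 0.3262, 0.0968]
eef_rot: [0.676, 0.737, 0.003, -0.001]
contact_force: [-0.6, 2.6, 6.3]
opening: 0.451
```

```bash
python3 -m pendant '[[[0,0,0],[0,0,0],0.65],[[0,0,0],[0,0,0],0.65],[[0,0,0],[0,0,0],0.65],[[0,0,0.15],[0,0,0],0.65],[[0,0,0.3],[0,0,0],0.65],[[0,0,0.45],[0,0,0],0.65],[[0,0,0.6],[0,0,0],0.65],[[0,0,0.75],[0,0,0],0.65]]'
python3 -m pendant '[[[0,0,0.15],[0,0,0],0.65],[[0,0,0.3],[0,0,0],0.65],[[0,0,0.45],[0,0,0],0.65],[[0,0,0.6],[0,0,0],0.65],[[0,0,0.75],[0,0,0],0.65],[[0,0,0.82],[0,0,0],0.65],[[0,0,0.82],[0,0,0],0.65],[[0,0,0.82],[0,0,0],0.65],[[0,0,0.82],[0,0,0],0.65]]'
python3 go.py .5555 .3262 .096 4.9
```

```text
clock: 3.3
tool_pos: [0.5547, 0.3238, 0.0951]
eef_rot: [0.901, 0.435, -0.0, -0.0]
contact_force: [-0.5, -0.3, -0.1]
opening: 0.649
clock: 4.2
tool_pos: [0.5548, 0.3242, 0.0953]
eef_rot: [0.999, 0.044, -0.0, -0.001]
contact_force: [0.4, 0.1, -0.1]
opening: 0.649
psi 4.99 turn [-0.0016  0.      0.0016] shift [ 0.0009 -0.0019 -0.0007] q [-0.66  0.91  0.12  1.63 -0.16  0.61 -0.37] F [ 0.4  0.1 -0.1] t 4.2
```

```bash
python3 -m pendant '[[[0,0,0],[0.0005,-0.0018,0],0.65],[[0,0,0],[0.0005,-0.0018,0],0.65],[[0,0,0],[0.0005,-0.0018,0],0.65]]'
python3 -m pendant '[[[0,0,0],[0,0,0],0.65]]'
python3 -m pendant '[[[0,0,0],[0,0,0],0.65]]'
```

```text
clock: 4.5
tool_pos: [0.5552, 0.3263, 0.0954]
eef_rot: [0.999, 0.043, 0.0, -0.001]
contact_force: [-0.4, 1.2, 0.2]
opening: 0.649
clock: 4.6
tool_pos: [0.5552, 0.3262, 0.0954]
eef_rot: [0.999, 0.043, 0.0, -0.001]
contact_force: [1.4, -0.3, 0.8]
opening: 0.649
clock: 4.7
tool_pos: [0.5552, 0.3262, 0.0954]
eef_rot: [0.999, 0.043, 0.0, -0.001]
contact_force: [0.0, -0.2, 0.7]
opening: 0.649
```

```bash
python3 -m pendant '[[[0,0,0],[0,0,0],0.3],[[0,0,0],[0,0,0],0.3],[[0,0,0],[0,0,0],0.3],[[0,0,0],[0,0,0],0.3],[[0,0,0],[0,0,0],0.3]]' 50
python3 -m pendant '[[[0,0,0],[0,0,-0.02],0.3],[[0,0,0],[0,0,-0.05],0.3],[[0,0,0],[0,0,-0.08],0.3],[[0,0,0],[0,0,-0.11],0.3],[[0,0,0],[0,0,-0.14],0.3],[[0,0,0],[0,0,-0.14],0.3],[[0,0,0],[0,0,-0.14],0.3],[[0,0,0],[0,0,-0.14],0.3]]'
python3 go.py .587 -.0006 .225 5
```

```text
clock: 5.2
tool_pos: [0.5541, 0.3261, 0.0953]
eef_rot: [0.999, 0.043, -0.001, -0.001]
contact_force: [-3.9, -1.3, 3.3]
opening: 0.443
clock: 6.0
tool_pos: [0.5539, 0.3253, 0.2328]
eef_rot: [0.999, 0.043, -0.002, 0.0]
contact_force: [-0.7, 0.2, -5.7]
opening: 0.439
psi 4.94 turn [ 0.0003  0.0036 -0.0011] shift [0.005  0.3275 0.0079] q [-0.69  0.73  0.16  1.53 -0.14  0.89 -0.39] F [-0.7  0.2 -5.7] t 6.0
```

```bash
python3 -m pendant '[[[0,0,-0.1],[0.001,0.04,0],0.3],[[0,0,-0.22],[0.002,0.085,0],0.3],[[0,0,-0.34],[0.003,0.13,0],0.3],[[0,0,-0.46],[0.004,0.175,0],0.3],[[0,0,-0.58],[0.005,0.22,0],0.3],[[0,0,-0.7],[0.005,0.26,0],0.3],[[0,0,-0.82],[0.005,0.29,0],0.3],[[0,0,-0.94],[0.005,0.31,0],0.3],[[0,0,-1.0],[0.005,0.3275,0.007],0.3],[[0,0,-1.0],[0.005,0.3275,0.007],0.3]]'
python3 -m pendant '[[[0,0,0],[0,0,0],0.3],[[0,0,0],[0,0,0],0.3],[[0,0,0],[0,0,0],0.3]]'
python3 - <<'E'
from h import *
from plant import r
ims=[]
for n in("scene","top"):
    d=r.snapshot(n);pickle.dump(d,open(f"pics/{n}1.pkl","wb"))
    u,v=proj(d,[.587,-.0006,.13])[0].astype(int);print(n,u-44,v-60)
    ims.append(cv2.resize(d["image"][v-60:v+60,u-44:u+44,::-1],None,fx=4.5,fy=4.5,interpolation=cv2.INTER_CUBIC))
cv2.imwrite("pics/z2.png",np.hstack(ims))
E
python3 go.py .587 -.0006 .225 62
```

```text
clock: 7.0
tool_pos: [0.5867, -0.0045, 0.2251]
eef_rot: [0.858, 0.514, -0.002, -0.001]
contact_force: [-0.2, -0.8, -5.9]
opening: 0.44
clock: 7.3
tool_pos: [0.5883, 0.002, 0.2278]
eef_rot: [0.856, 0.518, 0.001, -0.001]
contact_force: [0.0, -0.7, -4.0]
opening: 0.443
scene 225 136
top 203 122
psi 62.31 turn [-0.0007 -0.0021  0.0054] shift [-0.0024 -0.0002  0.003 ] q [ 0.03  0.66 -0.18  1.7   0.15  0.79  0.86] F [-0.   1.1 -5.1] t 7.4
```

View pics/z2.png

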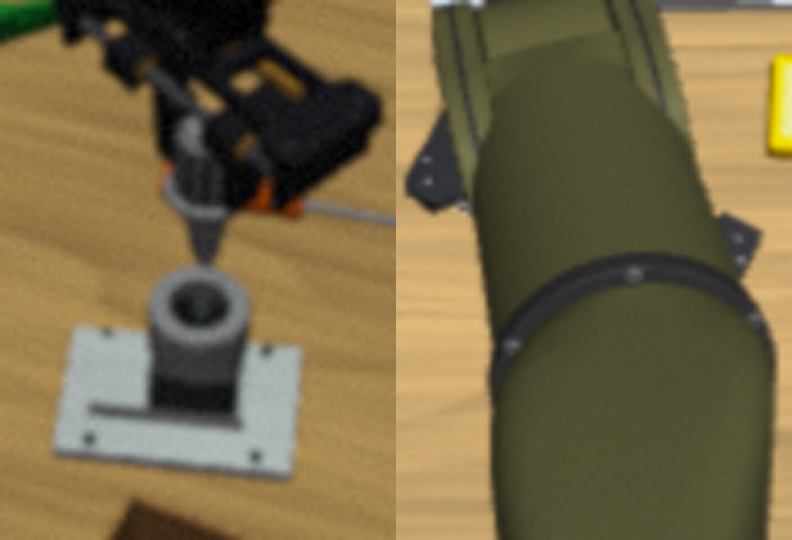

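The scene crop shows the chuck upright above the bore: flange near (195,196), stub near (206,263), rim centre near (201,308). I'll compare that with the projections.

Run:
```python
from h import *
S=pickle.load(open("pics/scene1.pkl","rb"))
from plant import r
p=r.get_state()["tool_pos"];print(p)
f=lambda X:((proj(S,X)-(225,136))*4.5+1.75).round(1)
x,y,z=p;o=z-.0194
print(f([[x,y,o+.003],[x,y,o-.06],[.587,-.0006,.106],[.587,-.0006,.03]]))
g=S["image"][136:256,225:313]
big=cv2.resize(g,None,fx=8,fy=8,interpolation=cv2.INTER_CUBIC)
# rim ellipse: bright top ring edge via residual fit to predicted circle r=31 at z=.106
gr=cv2.GaussianBlur(cv2.cvtColor(S["image"],cv2.COLOR_RGB2GRAY),(0,0),1).astype(np.float32)
T=pickle.load(open("pics/top0.pkl","rb"));S0=pickle.load(open("pics/scene0.pkl","rb"))
from scipy.ndimage import map_coordinates
a=np.linspace(0,2*np.pi,120,endpoint=False)
def fit(d,z,ri,ro,x0,name):
    G=cv2.GaussianBlur(cv2.cvtColor(d["image"],cv2.COLOR_RGB2GRAY),(0,0),.6).astype(float)
    def ring(c,rad):
        P=np.c_[c[0]+rad*np.cos(a),c[1]+rad*np.sin(a),0*a+z];u=proj(d,P);return map_coordinates(G,[u[:,1],u[:,0]],order=1)
    best=max(((sum(abs(ring((x,y),rr+.0015)-ring((x,y),rr-.0015)).mean() for rr in (ri,ro)),x,y) for x in np.arange(x0[0]-.006,x0[0]+.006,.0004) for y in np.arange(x0[1]-.006,x0[1]+.006,.0004)))
    print(name,np.round(best,4))
fit(T,.106,.019,.031,(.5862,-.001),"rim top");fit(S0,.106,.019,.031,(.5862,-.001),"rim scene")
fit(T,.082,.025,.025,(.554,.3255),"chuck top");fit(S0,.082,.025,.025,(.554,.3255),"chuck scene")
fit(T,.082,.025,.025,(.5605,.2408),"tool top");fit(S0,.082,.025,.025,(.5605,.2408),"tool scene")
```

```text
[0.58831313 0.00142642 0.22795714]
[[206.9 185. ]
 [203.5 258.1]
 [198.9 301.8]
 [195.4 378.8]]
rim top [ 4.62677e+01  5.85400e-01 -6.00000e-04]
rim scene [3.39328e+01 5.88200e-01 2.00000e-04]
chuck top [31.6359  0.5588  0.3295]
chuck scene [20.8585  0.548   0.3315]
tool top [38.1437  0.5601  0.2412]
tool scene [26.9487  0.5605  0.2412]
```

Run:
```python
from h import *
S=pickle.load(open("pics/scene1.pkl","rb"))
x,y,z=.5884,.0016,.2279;o=z-.0194
k=9;off=np.array((240,150));im=cv2.resize(S["image"][150:215,240:305,::-1],None,fx=k,fy=k,interpolation=cv2.INTER_CUBIC)
im=cv2.convertScaleAbs(im,alpha=1.5)
a=np.linspace(0,2*np.pi,60)
for rad,zz in((.025,o),(.025,o+.006),(.02,o+.046),(.006,o-.06),(.0085,o-.05),(.019,.106),(.031,.106)):
    cx,cy=(x,y) if zz>.11 else (.5868,-.0002)
    u=((proj(S,np.c_[cx+rad*np.cos(a),cy+rad*np.sin(a),0*a+zz])-off+.5)*k).astype(int);cv2.polylines(im,[u],True,(0,255,0),1)
cv2.imwrite("pics/z3.png",im)
```

```text
(no output)
```

View pics/z3.png

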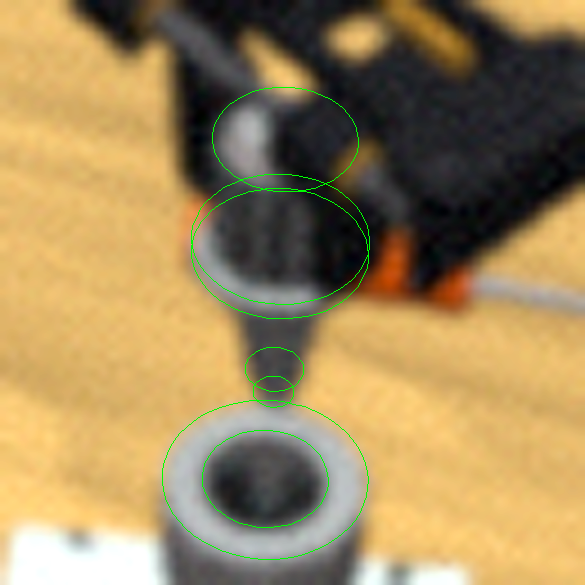

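```bash
python3 go.py .5868 -.0002 .140 119
```

```text
psi 62.31 turn [ 4.000e-04 -2.300e-03 -9.894e-01] shift [-0.0023 -0.0005  0.088 ] q [ 0.03  0.66 -0.18  1.7   0.15  0.79  0.86] F [-0.   1.1 -5.1] t 7.4
```

```bash
python3 -m pendant '[[[0,-0.002,-0.12],[-0.0023,-0.0005,0],0.3],[[0,-0.002,-0.25],[-0.0023,-0.0005,0.0],0.3],[[0,-0.002,-0.39],[-0.0023,-0.0005,0],0.3],[[0,-0.002,-0.53],[-0.0023,-0.0005,0.01],0.3],[[0,-0.002,-0.67],[-0.0023,-0.0005,0.03],0.3],[[0,-0.002,-0.81],[-0.0023,-0.0005,0.05],0.3],[[0,-0.002,-0.93],[-0.0023,-0.0005,0.07],0.3],[[0,-0.002,-0.99],[-0.0023,-0.0005,0.08],0.3],[[0,-0.002,-0.99],[-0.0023,-0.0005,0.084],0.3],[[0,-0.002,-0.99],[-0.0023,-0.0005,0.084],0.3]]'
python3 -m pendant '[[[0,0,0],[0,0,0],0.3],[[0,0,0],[0,0,0],0.3]]'
python3 go.py .5868 -.0002 .134 119
```

```text
clock: 8.4
tool_pos: [0.5868, -0.0013, 0.1437]
eef_rot: [0.509, 0.861, -0.0, -0.0]
contact_force: [0.6, 0.3, -5.5]
opening: 0.442
clock: 8.6
tool_pos: [0.5875, -0.0013, 0.1447]
eef_rot: [0.508, 0.861, 0.0, 0.001]
contact_force: [-0.7, 0.3, -5.2]
opening: 0.441
psi 118.91 turn [ 0.0016  0.0011 -0.0015] shift [ 0.0013 -0.0001  0.0107] q [ 0.16  0.8  -0.41  1.77  0.47  0.67  1.56] F [-0.7  0.3 -5.2] t 8.6
```

```bash
python3 -m pendant '[[[0,0,0],[0.0012,0,0.004],0.3],[[0,0,0],[0.0012,0,0.008],0.3],[[0,0,0],[0.0012,0,0.0105],0.3],[[0,0,0],[0.0012,0,0.0105],0.3],[[0,0,0],[0.0012,0,0.0105],0.3]]'
python3 go.py .5868 -.0002 .134 119
```

```text
clock: 9.1
tool_pos: [0.5863, -0.0003, 0.1332]
eef_rot: [0.508, 0.861, 0.0, 0.0]
contact_force: [0.4, -0.2, -5.4]
opening: 0.443
psi 118.95 turn [ 0.0001  0.0001 -0.0009] shift [-0.0001  0.0005 -0.0008] q [ 0.15  0.81 -0.4   1.78  0.49  0.65  1.55] F [ 0.4 -0.2 -5.4] t 9.1
```

```bash
python3 -m pendant '[[[0,0,0.14],[0,0,0.0000],0.3],[[0,0,0.28],[0,0,0.0002],0.3],[[0,0,0.42],[0,0,0.0004],0.3],[[0,0,0.56],[0,0,0.0006],0.3],[[0,0,0.7],[0,0,0.0008],0.3],[[0,0,0.84],[0,0,0.0010],0.3],[[0,0,0.98],[0,0,0.0012],0.3],[[0,0,1.12],[0,0,0.0014],0.3],[[0,0,1.26],[0,0,0.0016],0.3],[[0,0,1.4],[0,0,0.0018],0.3]]'
python3 go.py .5868 -.0002 .13 119
```

```text
clock: 10.1
tool_pos: [0.5863, -0.0001, 0.1317]
eef_rot: [0.944, 0.329, 0.0, -0.0]
contact_force: [0.8, 0.3, -5.2]
opening: 0.438
psi 38.43 turn [ 4.0000e-04 -5.0000e-04 -1.4062e+00] shift [0.0003 0.0004 0.0017] q [-0.07  0.79 -0.02  1.79  0.02  0.56  0.57] F [ 0.8  0.3 -5.2] t 10.1
```

```bash
python3 -m pendant '[[[0,0,0.14],[0,0,0.0002],0.3],[[0,0,0.28],[0,0,0.0004],0.3],[[0,0,0.42],[0,0,0.0006],0.3],[[0,0,0.56],[0,0,0.0008],0.3],[[0,0,0.7],[0,0,0.0010],0.3],[[0,0,0.84],[0,0,0.0012],0.3],[[0,0,0.98],[0,0,0.0014],0.3],[[0,0,1.12],[0,0,0.0016],0.3],[[0,0,1.26],[0,0,0.0018],0.3],[[0,0,1.4],[0,0,0.002],0.3]]' 58
python3 go.py .5868 -.0002 .13 119
```

```text
clock: 11.1
tool_pos: [0.5866, 0.0001, 0.1304]
eef_rot: [0.935, -0.356, 0.0, -0.001]
contact_force: [-0.9, -0.8, 1.7]
opening: 0.439
psi -41.7 turn [ 0.0000e+00 -2.0000e-03 -2.8047e+00] shift [0.0004 0.0001 0.0004] q [-0.28  0.83  0.35  1.8  -0.48  0.59 -0.36] F [-0.9 -0.8  1.7] t 11.1
```

```bash
python3 -m pendant '[[[0,0,-0.1],[0,0,0.000],0.3],[[0,0,-0.24],[0,0,0.0002],0.3],[[0,0,-0.38],[0,0,0.0004],0.3],[[0,0,-0.52],[0,0,0.0006],0.3],[[0,0,-0.66],[0,0,0.0008],0.3],[[0,0,-0.8],[0,0,0.0010],0.3],[[0,0,-0.94],[0,0,0.0012],0.3],[[0,0,-1.08],[0,0,0.0014],0.3],[[0,0,-1.22],[0,0,0.0016],0.3],[[0,0,-1.36],[0,0,0.0018],0.3]]'
python3 go.py .5868 -.0002 .13 119
```

```text
clock: 12.1
tool_pos: [0.5866, -0.0002, 0.1291]
eef_rot: [0.949, 0.315, 0.001, -0.0]
contact_force: [-2.1, 0.4, 3.1]
opening: 0.437
psi 36.7 turn [ 1.4000e-03 -9.0000e-04 -1.4363e+00] shift [ 0.0002  0.0001 -0.0009] q [-0.07  0.8  -0.01  1.79  0.01  0.55  0.55] F [-2.1  0.4  3.1] t 12.1
```

```bash
python3 -m pendant '[[[0,0,-0.14],[0,0,0.0002],0.3],[[0,0,-0.28],[0,0,0.0004],0.3],[[0,0,-0.42],[0,0,0.0006],0.3],[[0,0,-0.56],[0,0,0.0008],0.3],[[0,0,-0.7],[0,0,0.0010],0.3],[[0,0,-0.84],[0,0,0.0012],0.3],[[0,0,-0.98],[0,0,0.0014],0.3],[[0,0,-1.12],[0,0,0.0016],0.3],[[0,0,-1.26],[0,0,0.0018],0.3],[[0,0,-1.4],[0,0,0.002],0.3]]'
python3 go.py .5868 -.0002 .13 119
python3 -m pendant '[[[0,0,0.1],[0,0,0.000],0.3],[[0,0,0.24],[0,0,0.0002],0.3],[[0,0,0.38],[0,0,0.0004],0.3],[[0,0,0.52],[0,0,0.0006],0.3],[[0,0,0.66],[0,0,0.0008],0.3],[[0,0,0.8],[0,0,0.0010],0.3],[[0,0,0.94],[0,0,0.0012],0.3],[[0,0,1.08],[0,0,0.0014],0.3],[[0,0,1.22],[0,0,0.0016],0.3],[[0,0,1.36],[0,0,0.0018],0.3]]'
python3 go.py .5868 -.0002 .13 119
```

```text
clock: 13.1
tool_pos: [0.5868, -0.0003, 0.1273]
eef_rot: [0.523, 0.852, 0.001, 0.001]
contact_force: [-2.2, 0.6, 4.4]
opening: 0.441
psi 116.89 turn [ 0.0017  0.0009 -0.0369] shift [ 0.      0.     -0.0027] q [ 0.14  0.82 -0.39  1.78  0.49  0.63  1.51] F [-2.2  0.6  4.4] t 13.1
clock: 14.1
tool_pos: [0.5867, -0.0001, 0.1256]
eef_rot: [0.944, 0.33, 0.001, 0.0]
contact_force: [-1.7, -1.1, 5.8]
opening: 0.434
psi 38.53 turn [ 1.8000e-03 -5.0000e-04 -1.4045e+00] shift [ 0.      0.0002 -0.0044] q [-0.07  0.8  -0.02  1.79  0.03  0.55  0.57] F [-1.7 -1.1  5.8] t 14.1
```

```bash
python3 -m pendant '[[[0,0,0.14],[0,0,0.0002],0.3],[[0,0,0.28],[0,0,0.0004],0.3],[[0,0,0.42],[0,0,0.0006],0.3],[[0,0,0.56],[0,0,0.0008],0.3]]'
python3 -m pendant '[[[0,0,0.14],[0,0,0.0002],0.3],[[0,0,0.28],[0,0,0.0004],0.3],[[0,0,0.42],[0,0,0.0006],0.3]]'
python3 go.py .5868 -.0002 .13 119
```

```text
clock: 14.5
tool_pos: [0.5866, 0.0, 0.1248]
eef_rot: [0.998, 0.056, 0.001, -0.0]
contact_force: [-3.1, -0.8, 6.6]
opening: 0.443
clock: 14.8
tool_pos: [0.5867, -0.0001, 0.1244]
eef_rot: [0.988, -0.153, 0.001, -0.0]
contact_force: [-2.4, -1.3, 8.8]
opening: 0.441
psi -17.6 turn [ 1.200e-03 -2.100e-03 -2.384e+00] shift [ 0.0001  0.0001 -0.0056] q [-0.21  0.82  0.23  1.8  -0.33  0.56 -0.08] F [-2.4 -1.3  8.8] t 14.8
```

```bash
for i in 1; do python3 -m pendant '[[[0,0,-0.1],[0,0,0],0.3],[[0,0,-0.24],[0,0,0.0002],0.3],[[0,0,-0.38],[0,0,0.0004],0.3],[[0,0,-0.52],[0,0,0.0006],0.3]]'; done
python3 -m pendant '[[[0,0,-0.14],[0,0,0.0002],0.3],[[0,0,-0.28],[0,0,0.0004],0.3]]'
python3 go.py .5868 -.0002 .13 119
```

```text
clock: 15.2
tool_pos: [0.5868, 0.0001, 0.1242]
eef_rot: [0.994, 0.11, 0.001, -0.0]
contact_force: [-3.7, 0.5, 11.0]
opening: 0.441
clock: 15.4
tool_pos: [0.5867, 0.0, 0.124]
eef_rot: [0.969, 0.247, 0.001, -0.0]
contact_force: [-4.0, 0.9, 13.8]
opening: 0.441
psi 28.63 turn [ 0.0018 -0.0018 -1.5773] shift [-0.      0.0002 -0.006 ] q [-0.09  0.81  0.02  1.79 -0.03  0.54  0.45] F [-4.   0.9 13.8] t 15.4
```

```bash
python3 -m pendant '[[[0,0,-0.14],[0,0,0.0002],0.3],[[0,0,-0.28],[0,0,0.0004],0.3],[[0,0,-0.42],[0,0,0.0004],0.3],[[0,0,-0.56],[0,0,0.0004],0.3],[[0,0,-0.7],[0,0,0.0004],0.3]]'
python3 -m pendant '[[[0,0,0],[0,0,-0.001],0.3],[[0,0,0],[0,0,-0.0017],0.3],[[0,0,0],[0,0,-0.0017],0.3]]'
python3 go.py .5868 -.0002 .13 119
```

```text
clock: 15.9
tool_pos: [0.5866, -0.0002, 0.1238]
eef_rot: [0.825, 0.564, 0.001, 0.0]
contact_force: [-4.6, 0.9, 13.7]
opening: 0.437
clock: 16.2
tool_pos: [0.5867, -0.0003, 0.1247]
eef_rot: [0.826, 0.563, 0.001, 0.001]
contact_force: [-2.2, -1.3, 6.4]
opening: 0.439
psi 68.54 turn [ 2.000e-03  1.000e-04 -8.807e-01] shift [ 0.0001  0.0001 -0.0053] q [ 0.01  0.81 -0.16  1.79  0.22  0.56  0.91] F [-2.2 -1.3  6.4] t 16.2
```

```bash
python3 -m pendant '[[[0,0,0],[0,0,-0.0008],0.65],[[0,0,0],[0,0,-0.0008],0.65],[[0,0,0],[0,0,-0.0008],0.65],[[0,0,0],[0,0,-0.0008],0.65]]'
python3 -m pendant '[[[0,0,0],[0,0,-0.03],0.65],[[0,0,0],[0,0,-0.07],0.65],[[0,0,0],[0,0,-0.1],0.65],[[0,0,0],[0,0,-0.1],0.65]]'
python3 go.py .545 -.214 .09 80
python3 go.py .545 -.214 .09 -100
```

```text
clock: 16.6
tool_pos: [0.5864, -0.0004, 0.1237]
eef_rot: [0.826, 0.563, 0.0, 0.0]
contact_force: [-0.1, -0.2, -1.0]
opening: 0.65
clock: 17.0
tool_pos: [0.589, -0.0001, 0.2278]
eef_rot: [0.827, 0.563, 0.004, 0.002]
contact_force: [1.0, 0.6, 0.3]
opening: 0.65
psi 68.51 turn [ 0.0083 -0.0029 -0.2006] shift [-0.2156  0.0363  0.1373] q [ 0.04  0.66 -0.2   1.71  0.18  0.78  0.95] F [1.  0.6 0.3] t 17.0
psi 68.51 turn [-0.0043 -0.0123  2.941 ] shift [-0.2156  0.0363  0.1373] q [ 0.04  0.66 -0.2   1.71  0.18  0.78  0.95] F [1.  0.6 0.3] t 17.0
```

```bash
python3 - <<'E'
from h import *
from scipy.ndimage import map_coordinates
from scipy.optimize import minimize
for n in("top","scene"):
    d=pickle.load(open(f"pics/{n}0.pkl","rb"));G=cv2.cvtColor(d["image"],cv2.COLOR_RGB2GRAY).astype(float)
    G=cv2.GaussianBlur(G,(0,0),.5)
    xs=np.linspace(-.045,.045,40)
    def smp(P,v):
        P=P@rz(v[2]).T+[v[0],v[1],0];u=proj(d,P);return map_coordinates(G,[u[:,1],u[:,0]],order=1).mean()
    L=lambda y:np.c_[xs,0*xs+y,0*xs+.03]
    E=lambda x:np.c_[0*np.linspace(-.006,.006,9)+x,np.linspace(-.006,.006,9),0*np.linspace(-.006,.006,9)+.03]
    cost=lambda v:-(smp(L(.0115),v)+smp(L(-.0115),v)-smp(L(.0055),v)-smp(L(-.0055),v)+smp(E(-.053),v)-smp(E(-.047),v)+smp(E(.053),v)-smp(E(.047),v))
    b=min((minimize(cost,[.4915+a,-.223+c,.164],method="Nelder-Mead",options=dict(initial_simplex=np.array([.4915+a,-.223+c,.164])+np.vstack([np.zeros(3),np.diag([.004,.004,.05])]))) for a in(-.004,0,.004) for c in(-.004,0,.004)),key=lambda m:m.fun)
    print(n,b.x.round(4),np.degrees(b.x[2]).round(2),b.fun)
E
python3 go.py .472 -.2263 .11 -80.6
```

```text
top [ 0.4943 -0.2214  0.1454] 8.33 -216.44451077198028
scene [ 0.4972 -0.2199  0.1664] 9.53 -143.36308837583596
psi 68.51 turn [-2.0000e-03 -1.1700e-02  2.6024e+00] shift [-0.2537 -0.0269  0.1166] q [ 0.04  0.66 -0.2   1.71  0.18  0.78  0.95] F [1.  0.6 0.3] t 17.0
```

```bash
python3 -m pendant '[[[0,0,0.14],[-0.04,-0.005,0],0.65],[[0,0,0.28],[-0.085,-0.01,0],0.65],[[0,0,0.42],[-0.13,-0.015,0.0],0.65],[[0,0,0.56],[-0.17,-0.018,0],0.65],[[0,0,0.7],[-0.21,-0.02,0],0.65],[[0,0,0.84],[-0.24,-0.023,0.03],0.65],[[0,0,0.98],[-0.2504,-0.0241,0.06],0.65],[[0,0,1.12],[-0.2504,-0.0241,0.08],0.65],[[0,0,1.26],[-0.2504,-0.0241,0.08],0.65],[[0,0,1.4],[-0.2504,-0.0241,0.08],0.65]]'
python3 go.py .4758 -.2242 .11 -80.8
```

```text
clock: 18.0
tool_pos: [0.4709, -0.2244, 0.1419]
eef_rot: [0.994, -0.105, -0.002, -0.0]
contact_force: [0.4, 1.0, 0.6]
opening: 0.648
psi -12.04 turn [0.0019 0.0028 1.2001] shift [ 0.0048 -0.0012  0.0319] q [ 0.27  0.73  0.14  1.98 -0.21  0.45  0.36] F [0.4 1.  0.6] t 18.0
```

```bash
python3 -m pendant '[[[0,0,0.14],[0.005,-0.001,0],0.6],[[0,0,0.28],[0.005,-0.001,0],0.6],[[0,0,0.42],[0.005,-0.001,0],0.6],[[0,0,0.56],[0.005,-0.001,0],0.6],[[0,0,0.7],[0.005,-0.001,0.0],0.6],[[0,0,0.84],[0.005,-0.001,0],0.6],[[0,0,0.98],[0.005,-0.001,0],0.6],[[0,0,1.12],[0.005,-0.001,0.03],0.6],[[0,0,1.2],[0.005,-0.001,0.03],0.6],[[0,0,1.2],[0.005,-0.001,0.03],0.6]]'
python3 -m pendant '[[[0,0,0],[0,0,0],0.6],[[0,0,0],[0,0,0],0.6]]'
python3 go.py .4758 -.2242 .012 -80.8
python3 - <<'E'
from h import *
from plant import r
ims=[]
for n,X in(("scene",[.587,0,.11]),("top",[.5,-.22,.05])):
    d=r.snapshot(n);pickle.dump(d,open(f"pics/{n}2.pkl","wb"))
    u,v=proj(d,X)[0].astype(int);print(n,u-33,v-45)
    ims.append(cv2.resize(d["image"][v-45:v+45,u-33:u+33,::-1],None,fx=6,fy=6,interpolation=cv2.INTER_CUBIC))
cv2.imwrite("pics/z4.png",np.hstack(ims))
E
```

```text
clock: 19.0
tool_pos: [0.4762, -0.2243, 0.1122]
eef_rot: [0.764, -0.646, -0.001, 0.001]
contact_force: [-0.7, -0.5, 0.2]
opening: 0.6
clock: 19.2
tool_pos: [0.4773, -0.2248, 0.1138]
eef_rot: [0.764, -0.645, 0.0, 0.0]
contact_force: [1.0, 0.8, -0.2]
opening: 0.6
psi -80.36 turn [-0.0004 -0.0006  0.0076] shift [-0.0009  0.0014  0.1018] q [ 0.12  0.82  0.4   1.99 -0.68  0.47 -0.37] F [ 1.   0.8 -0.2] t 19.2
scene 236 156
top 284 168
```

View pics/z4.png

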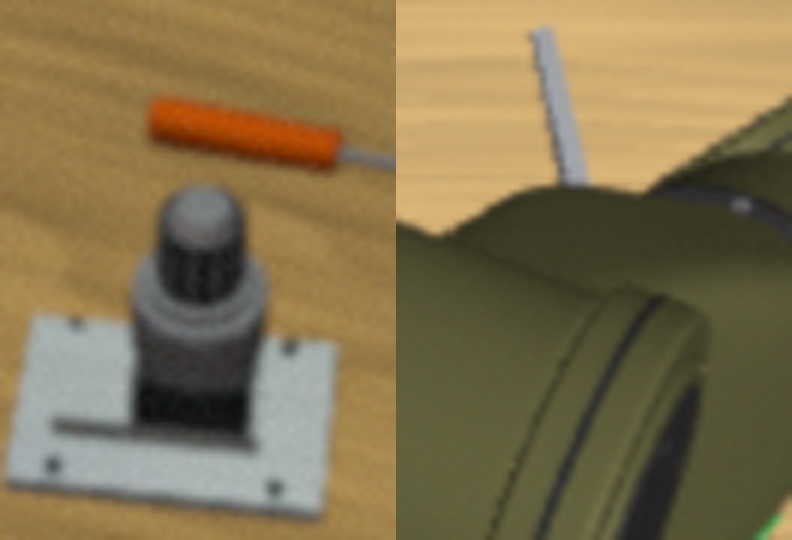

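The scene crop shows the chuck seated upright at (200,240) with its flange on the rim. The wedge hasn't moved. Descending to it.

```bash
python3 -m pendant '[[[0,0,0.008],[-0.001,0.0014,0.04],0.6],[[0,0,0.008],[-0.001,0.0014,0.08],0.6],[[0,0,0.008],[-0.001,0.0014,0.096],0.6],[[0,0,0.008],[-0.001,0.0014,0.096],0.6],[[0,0,0.008],[-0.001,0.0014,0.096],0.6]]'
python3 go.py .4758 -.2242 .0125 -80.8
```

```text
clock: 19.8
tool_pos: [0.4759, -0.2244, 0.0182]
eef_rot: [0.761, -0.649, 0.0, -0.0]
contact_force: [0.5, -0.8, -0.2]
opening: 0.603
psi -80.9 turn [-0.0007 -0.0006 -0.0018] shift [-0.0002  0.0001  0.0057] q [ 0.23  0.97  0.21  2.01 -0.79  0.25 -0.28] F [ 0.5 -0.8 -0.2] t 19.8
```

```bash
python3 -m pendant '[[[0,0,0],[0,0,0.0055],0.6],[[0,0,0],[0,0,0.0055],0.6],[[0,0,0],[0,0,0.0055],0.1],[[0,0,0],[0,0,0.0055],0.1],[[0,0,0],[0,0,0.0055],0.1],[[0,0,0],[0,0,0.0055],0.1],[[0,0,0],[0,0,0.0055],0.1],[[0,0,0],[0,0,0.0055],0.1],[[0,0,0],[0,0,0.0055],0.1]]' 15
python3 -m pendant '[[[0,0,0],[0,0,0],0.1],[[0,0,0],[0,0,0],0.1],[[0,0,0],[0,0,0],0.1]]' 45
python3 go.py .4758 -.2242 .0125 -80.8
```

```text
clock: 20.7
tool_pos: [0.4758, -0.2242, 0.0123]
eef_rot: [0.761, -0.649, 0.0, 0.0]
contact_force: [0.7, -0.6, 1.2]
opening: 0.189
clock: 21.0
tool_pos: [0.4758, -0.2242, 0.0123]
eef_rot: [0.761, -0.649, 0.0, 0.0]
contact_force: [-0.1, -0.9, 2.1]
opening: 0.188
psi -80.91 turn [-0.0004 -0.0007 -0.0019] shift [ 0.      0.     -0.0002] q [ 0.23  0.98  0.2   2.01 -0.8   0.23 -0.28] F [-0.1 -0.9  2.1] t 21.0
```

```bash
python3 go.py .6355 -.2096 .10 13.1; python3 -m pendant '[[[0,0,0],[0,0,-0.03],0.1],[[0,0,0],[0,0,-0.07],0.1],[[0,0,-0.14],[0,0,-0.1],0.1],[[0,0,-0.28],[0,0,-0.1],0.1],[[0,0,-0.42],[0,0,-0.1],0.1],[[0,0,-0.56],[0,0,-0.1],0.1],[[0,0,-0.7],[0,0,-0.1],0.1],[[0,0,-0.84],[0,0,-0.1],0.1],[[0,0,-0.98],[0,0,-0.1],0.1],[[0,0,-1.12],[0,0,-0.1],0.1]]'; python3 go.py .6355 -.2096 .10 13.1
```

```text
psi -80.91 turn [ 2.0000e-04 -9.0000e-04 -1.6408e+00] shift [ 0.0109 -0.16   -0.0876] q [ 0.23  0.98  0.2   2.01 -0.8   0.23 -0.28] F [-0.1 -0.9  2.1] t 21.0
clock: 22.0
tool_pos: [0.475, -0.2233, 0.1116]
eef_rot: [0.99, -0.142, -0.001, -0.0]
contact_force: [-0.9, -0.7, -3.4]
opening: 0.19
psi -16.37 turn [-0.0008  0.0015 -0.5144] shift [ 0.1501 -0.0584  0.0114] q [ 0.27  0.78  0.14  1.99 -0.26  0.39  0.33] F [-0.9 -0.7 -3.4] t 22.0
```

```bash
python3 -m pendant '[[[0,0,-0.14],[0.04,-0.015,0],0.1],[[0,0,-0.28],[0.08,-0.03,0],0.1],[[0,0,-0.42],[0.12,-0.047,0],0.1],[[0,0,-0.514],[0.15,-0.058,0],0.1],[[0,0,-0.514],[0.15,-0.058,0.011],0.1],[[0,0,-0.514],[0.15,-0.058,0.011],0.1],[[0,0,-0.514],[0.15,-0.058,0.011],0.1]]'; python3 go.py .6355 -.2096 .052 13.1
```

```text
clock: 22.7
tool_pos: [0.6335, -0.2118, 0.1]
eef_rot: [0.994, 0.11, -0.002, -0.0]
contact_force: [-0.6, 0.2, -1.7]
opening: 0.185
psi 12.64 turn [-0.0013  0.0042 -0.0081] shift [ 0.0027 -0.0017  0.048 ] q [ 0.22  0.93  0.07  1.54 -0.08  0.69  0.54] F [-0.6  0.2 -1.7] t 22.7
```

```bash
python3 -m pendant '[[[0,0.004,-0.008],[0.0027,-0.0017,0.03],0.1],[[0,0.004,-0.008],[0.0027,-0.0017,0.048],0.1],[[0,0.004,-0.008],[0.0027,-0.0017,0.048],0.1],[[0,0.004,-0.008],[0.0027,-0.0017,0.048],0.1],[[0,0.004,-0.008],[0.0027,-0.0017,0.048],0.1]]'; python3 go.py .6355 -.2096 .052 13.1
python3 - <<'E'
from h import *
from plant import r
s=r.get_state();print(s["tool_pos"],s["eef_rot"])
ims=[]
for n,X in(("scene",[.6,-.05,.05]),("top",[.6,-.06,.05])):
    d=r.snapshot(n);pickle.dump(d,open(f"pics/{n}3.pkl","wb"))
    u,v=proj(d,X)[0].astype(int);print(n,u-33,v-40)
    ims.append(cv2.resize(d["image"][v-40:v+40,u-33:u+33,::-1],None,fx=6,fy=6,interpolation=cv2.INTER_CUBIC))
cv2.imwrite("pics/z5.png",np.hstack(ims))
E
```

```text
clock: 23.2
tool_pos: [0.6388, -0.2099, 0.0543]
eef_rot: [0.993, 0.114, 0.003, 0.0]
contact_force: [-0.1, -0.5, -2.1]
opening: 0.19
psi 13.15 turn [ 0.0013 -0.0055  0.0008] shift [-0.0032 -0.0011  0.0023] q [ 0.22  0.99  0.06  1.54 -0.08  0.6   0.55] F [-0.1 -0.5 -2.1] t 23.2
[ 0.63883128 -0.20991427  0.05433559] [9.93423809e-01 1.14460657e-01 2.78817443e-03 3.47333007e-04]
scene 217 173
top 233 142
```

View pics/z5.png

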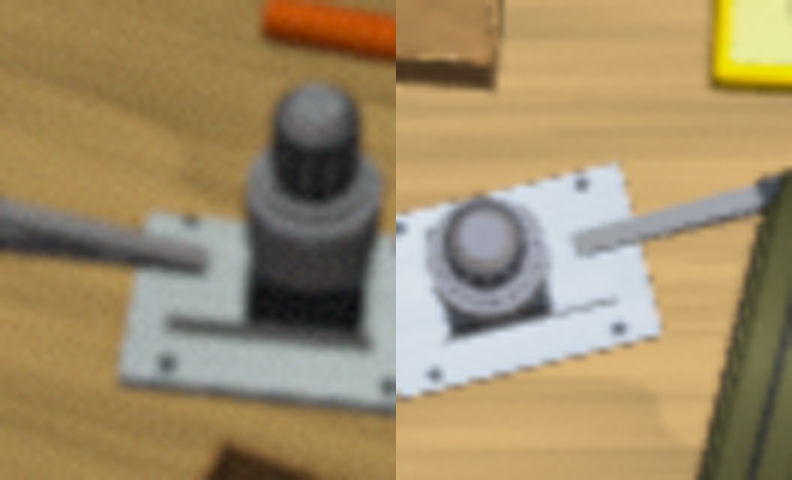

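The top crop shows the blade, tip at about (578,243), in line with the housing, and the ledge's edge line from (452,337) to (615,300). The scene crop agrees. I'll overlay the model for a fine check.

```bash
python3 go.py .6355 -.2096 .052 13.1
cat > ov.py <<'E'
from h import *
from plant import r
from scipy.spatial.transform import Rotation as Ro
s=r.get_state();p=s["tool_pos"];R=Ro.from_quat(s["eef_rot"]).as_matrix()
d=r.snapshot("top");pickle.dump(d,open("pics/top4.pkl","wb"))
# wedge frame: x along tool -y or +y ; find which points to +y world
ax=R[:,1]*np.sign(R[1,1]);up=-R[:,2];lat=np.cross(up,ax);org=p+ax*.02-up*.0123
W=lambda P:org+np.array(P)@np.array([ax,lat,up])
th=np.radians(103.1);Sx=np.array([np.cos(th),np.sin(th),0]);Sy=np.array([-Sx[1],Sx[0],0])
So=np.array([.5868,-.0002,0])
K=lambda P:So+np.array(P)@np.array([Sx,Sy,[0,0,1]])
rel=np.array([ (W([[.15,0,0]])[0]-So)@v for v in(Sx,Sy,[0,0,1])]);print("tip in socket frame",rel.round(4),"heading",np.degrees(np.arctan2(ax[1],ax[0])).round(2),"pitch",np.degrees(np.arcsin(ax[2])).round(2))
k=11;o=np.array((233,168));im=cv2.resize(d["image"][168:215,233:300,::-1],None,fx=k,fy=k,interpolation=cv2.INTER_CUBIC)
def pl(P,c):cv2.polylines(im,[((proj(d,P)-o+.5)*k).astype(int)],True,c,1)
pl(W([[.05,.006,.028],[.15,.006,.008],[.15,-.006,.008],[.05,-.006,.028]]),(0,0,255))
pl(K([[-.065,.027,.032],[-.028,.027,.032]]),(255,0,0));pl(K([[-.065,.0075,.032],[-.028,.0075,.032],[-.028,-.0075,.032],[-.065,-.0075,.032]]),(0,255,0))
a=np.linspace(0,6.283,60)
for rad,z in((.031,.106),(.025,.112),(.02,.152)):pl(K(np.c_[rad*np.cos(a),rad*np.sin(a),0*a+z]),(0,200,255))
for b in(-.0735,):pl(K([[b,.05,.012],[b,-.05,.012],[b+.15,-.05,.012],[b+.15,.05,.012]]),(255,0,255))
cv2.imwrite("pics/z6.png",im)
E
python3 ov.py
```

```text
psi 13.16 turn [ 0.0014 -0.0058  0.0011] shift [-0.0034 -0.001   0.0024] q [ 0.22  0.99  0.05  1.54 -0.08  0.6   0.55] F [ 0.4  0.2 -3.3] t 23.3
tip in socket frame [-0.046  -0.0032  0.0419] heading 103.16 pitch -0.08
```

View pics/z6.png

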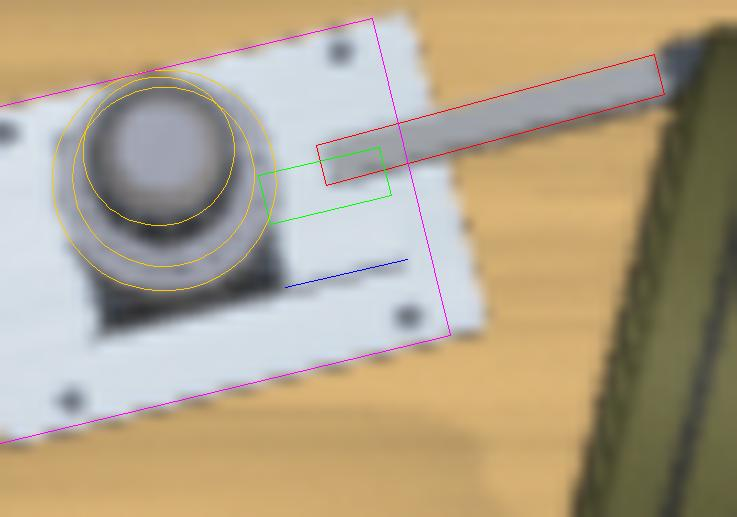

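```bash
python3 -m pendant '[[[0.001,-0.0055,0],[-0.0035,0,0.003],0.1],[[0.001,-0.0055,0],[-0.0035,0,0.006],0.1],[[0.001,-0.0055,0],[-0.0035,0,0.008],0.1],[[0.001,-0.0055,0],[-0.0035,0,0.0085],0.1],[[0.001,-0.0055,0],[-0.0035,0,0.0085],0.1],[[0.001,-0.0055,0],[-0.0035,0,0.0085],0.1]]'; python3 ov.py; python3 go.py .6355 -.2096 .0443 13.1
```

```text
clock: 23.95
tool_pos: [0.6351, -0.21, 0.0447]
eef_rot: [0.993, 0.115, -0.001, -0.0]
contact_force: [-0.4, 0.2, -2.4]
opening: 0.189
tip in socket frame [-0.0453  0.0008  0.0325] heading 103.19 pitch 0.05
psi 13.18 turn [-0.0007  0.0011  0.0014] shift [ 0.0005 -0.0004  0.0004] q [ 0.22  1.01  0.05  1.55 -0.08  0.59  0.55] F [-1.1  0.6 -2.7] t 24.0
```

```bash
python3 -m pendant '[[[0,0,0.001],[0.0004,-0.005,0],0.1],[[0,0,0.001],[0.0004,-0.01,0],0.1],[[0,0,0.001],[0.0004,-0.014,0],0.1],[[0,0,0.001],[0.0004,-0.018,0],0.1],[[0,0,0.001],[0.0004,-0.022,0],0.1],[[0,0,0.001],[0.0004,-0.026,0],0.1],[[0,0,0.001],[0.0004,-0.03,0],0.1]]'; python3 ov.py; python3 go.py .6355 -.2096 .0443 13.1
```

```text
clock: 24.7
tool_pos: [0.6285, -0.1805, 0.0447]
eef_rot: [0.993, 0.114, -0.001, -0.0]
contact_force: [-0.2, 0.8, -3.4]
opening: 0.195
tip in socket frame [-0.015   0.0004  0.0326] heading 103.12 pitch 0.04
psi 13.17 turn [-0.0018  0.0014  0.0013] shift [0.0001 0.0311 0.0003] q [ 0.18  0.99  0.06  1.6  -0.09  0.55  0.52] F [-0.1  0.3 -2.3] t 24.75
```

```bash
python3 -m pendant '[[[0,0,0.001],[0.0,-0.005,0],0.1],[[0,0,0.001],[0.0,-0.01,0],0.1],[[0,0,0.001],[0,-0.015,0],0.1],[[0,0,0.001],[0,-0.02,0],0.1],[[0,0,0.001],[0,-0.025,0],0.1],[[0,0,0.001],[0,-0.03,0],0.1],[[0,0,0.001],[0,-0.034,0],0.1],[[0,0,0.001],[0,-0.038,0],0.1]]'; python3 go.py .6355 -.2096 .0443 13.1
python3 -m pendant '[[[0,0,0],[0,0,0],0.1],[[0,0,0],[0,0,0],0.1]]';python3 ov.py
```

```text
clock: 25.55
tool_pos: [0.6198, -0.1435, 0.0448]
eef_rot: [0.994, 0.114, -0.001, -0.0]
contact_force: [0.3, -0.1, -2.4]
opening: 0.192
psi 13.07 turn [-0.0007  0.0013 -0.0005] shift [0.0003 0.068  0.0004] q [ 0.12  0.98  0.06  1.66 -0.11  0.51  0.48] F [ 0.3 -0.1 -2.4] t 25.55
clock: 25.75
tool_pos: [0.6199, -0.1439, 0.0448]
eef_rot: [0.994, 0.114, -0.001, -0.0]
contact_force: [0.3, -0.3, -2.1]
opening: 0.189
tip in socket frame [0.0225 0.0002 0.0326] heading 103.07 pitch 0.03
```

```bash
python3 -m pendant '[[[0,0,0],[0.0,-0.002,0],0.1],[[0,0,0],[0.0,-0.004,0],0.1],[[0,0,0],[0,-0.006,0],0.1],[[0,0,0],[0,-0.008,0],0.1],[[0,0,0],[0,-0.01,0],0.1],[[0,0,0],[0,-0.012,0],0.1],[[0,0,0],[0,-0.014,0],0.1],[[0,0,0],[0,-0.016,0],0.1]]' 58; python3 ov.py;python3 go.py .6355 -.2096 .0443 13.1
```

```text
clock: 26.6
tool_pos: [0.6177, -0.1356, 0.0456]
eef_rot: [0.994, 0.112, 0.001, 0.005]
contact_force: [2.3, -15.4, -4.7]
opening: 0.184
tip in socket frame [ 0.031  -0.0002  0.0317] heading 102.83 pitch -0.55
psi 12.83 turn [ 0.0094 -0.0011 -0.0046] shift [0.0009 0.0764 0.002 ] q [ 0.1   0.97  0.07  1.68 -0.11  0.49  0.46] F [  1.6 -11.9  -4.1] t 26.65
```

```bash
python3 -m pendant '[[[0,0,0],[0.0,-0.002,0],0.1],[[0,0,0],[0.0,-0.004,0],0.1],[[0,0,0],[0,-0.006,0],0.1],[[0,0,0],[0,-0.008,0],0.1],[[0,0,0],[0,-0.01,0],0.1]]'; python3 ov.py;python3 go.py .6355 -.2096 .0443 13.1
```

```text
clock: 27.15
tool_pos: [0.616, -0.129, 0.0459]
eef_rot: [0.994, 0.111, 0.002, 0.007]
contact_force: [3.8, -18.6, -5.0]
opening: 0.187
tip in socket frame [ 0.0377 -0.0005  0.0313] heading 102.71 pitch -0.79
psi 12.72 turn [ 0.0134 -0.0021 -0.0066] shift [0.0012 0.0832 0.0027] q [ 0.08  0.97  0.08  1.69 -0.11  0.48  0.45] F [  3.8 -16.5  -4.6] t 27.2
```

```bash
python3 -m pendant '[[[0.001,0,0],[0.0,-0.002,0],0.1],[[0.002,0,0],[0.0,-0.004,0],0.1],[[0.003,0,0],[0,-0.006,0],0.1],[[0.004,0,0],[0,-0.008,0],0.1],[[0.005,0,0],[0,-0.01,0],0.1],[[0.006,0,0.001],[0,-0.012,0],0.1],[[0.007,0,0.002],[0,-0.014,0],0.1],[[0.007,0,0.002],[0,-0.016,0],0.1]]'; python3 ov.py;python3 go.py .6355 -.2096 .0443 13.1
```

```text
clock: 28.0
tool_pos: [0.6128, -0.1166, 0.0459]
eef_rot: [0.994, 0.109, 0.002, 0.005]
contact_force: [4.9, -21.7, -7.1]
opening: 0.189
tip in socket frame [ 0.0506 -0.0008  0.0318] heading 102.46 pitch -0.6
psi 12.5 turn [ 0.0095 -0.0022 -0.0104] shift [0.002  0.0966 0.0024] q [ 0.07  0.96  0.08  1.71 -0.12  0.47  0.44] F [  4.1 -20.5  -6.3] t 28.05
```

```bash
python3 -m pendant '[[[0.001,0,-0.002],[0.0,-0.0015,0],0.1],[[0.002,0,-0.004],[0.0,-0.003,0],0.1],[[0.003,0,-0.006],[0,-0.0045,0],0.1],[[0.004,0,-0.008],[0,-0.006,0],0.1],[[0.004,0,-0.008],[0,-0.0075,0],0.1]]'; python3 ov.py;python3 go.py .6355 -.2096 .0443 13.1
```

```text
clock: 28.55
tool_pos: [0.6111, -0.1074, 0.0456]
eef_rot: [0.994, 0.113, 0.001, 0.002]
contact_force: [5.5, -18.6, -7.7]
opening: 0.188
tip in socket frame [0.0601 0.0002 0.0326] heading 102.96 pitch -0.23
psi 13.0 turn [ 0.0031 -0.0022 -0.0018] shift [0.0008 0.1059 0.0016] q [ 0.06  0.96  0.07  1.71 -0.12  0.47  0.44] F [  4.7 -17.1  -7.1] t 28.6
```

```bash
python3 -m pendant '[[[0,0,0],[0.0,-0.0015,0],0.1],[[0,0,0],[0.0,-0.003,0],0.1],[[0,0,0],[0,-0.0045,0],0.1],[[0,0,0],[0,-0.0045,0],0.1]]'; python3 ov.py;python3 go.py .6355 -.2096 .0443 13.1
```

```text
clock: 29.0
tool_pos: [0.6095, -0.1008, 0.0453]
eef_rot: [0.994, 0.114, 0.001, 0.0]
contact_force: [4.6, -16.1, -8.0]
opening: 0.191
tip in socket frame [0.0669 0.0006 0.0328] heading 103.05 pitch -0.06
psi 13.05 turn [ 0.001  -0.0014 -0.0008] shift [0.0008 0.112  0.0011] q [ 0.05  0.96  0.07  1.72 -0.13  0.46  0.43] F [  3.7 -15.   -8. ] t 29.05
```

Run:
```python
from h import *
from plant import r
ims=[]
for n,X in(("scene",[.6,-.02,.08]),("top",[.6,-.03,.08])):
    d=r.snapshot(n);pickle.dump(d,open(f"pics/{n}5.pkl","wb"))
    u,v=proj(d,X)[0].astype(int);print(n,u-33,v-40)
    ims.append(cv2.resize(d["image"][v-40:v+40,u-33:u+33,::-1],None,fx=6,fy=6,interpolation=cv2.INTER_CUBIC))
cv2.imwrite("pics/z7.png",np.hstack(ims))
```

```text
scene 227 170
top 224 141
```

View pics/z7.png

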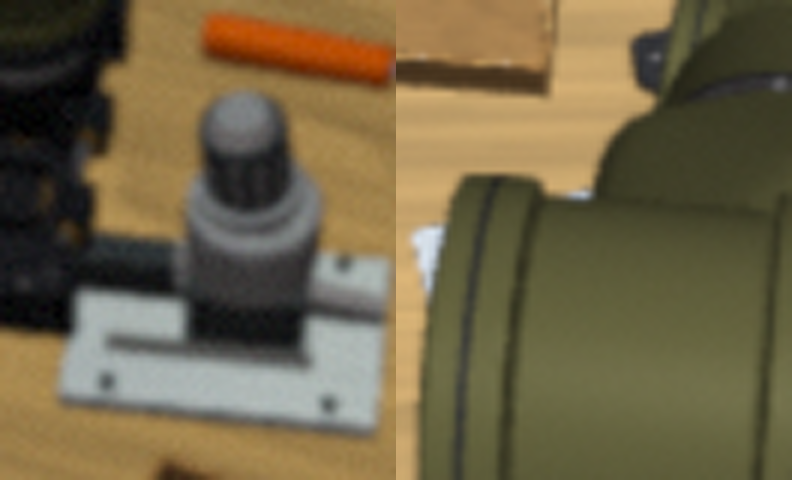

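The wedge tip sticks out on the far side, with a small gap between handle and housing at (182,270). I'll measure the lift by sub-pixel image shift against the seated picture.

```bash
cat > lift.py <<'E'
from h import *
import sys
A=pickle.load(open("pics/scene2.pkl","rb"));B=pickle.load(open(sys.argv[1],"rb"))
g=lambda d:cv2.cvtColor(d["image"],cv2.COLOR_RGB2GRAY).astype(np.float32)
def sh(c,w,h):
    x,y=c;t=g(A)[y-h:y+h,x-w:x+w];M=np.eye(2,3,dtype=np.float32)
    s=g(B)[y-h-6:y+h+6,x-w-6:x+w+6];M[:,2]=6
    cc,M=cv2.findTransformECC(t,s,M,cv2.MOTION_TRANSLATION,(3,200,1e-6));return M[:,2]-6,cc
c=proj(A,[.5866,-.0002,.146])[0].astype(int)
print("chuck shift",sh(c,11,11));c2=proj(A,[.62,.03,.012])[0].astype(int);print("base shift",sh(c2,9,6))
for dz in(.004,.005,.006,.007,.008):print(dz,(proj(A,[.5866,-.0002,.13+dz])-proj(A,[.5866,-.0002,.13]))[0].round(2))
E
python3 lift.py pics/scene5.pkl
```

```text
chuck shift (array([-1.5835981, -0.8513355], dtype=float32), 0.9752620844865708)
base shift (array([-0.2462411 , -0.02368212], dtype=float32), 0.98415754190756)
0.004 [ 0.04 -0.97]
0.005 [ 0.06 -1.21]
0.006 [ 0.07 -1.46]
0.007 [ 0.08 -1.7 ]
0.008 [ 0.09 -1.95]
```

```bash
python3 -m pendant '[[[0,0,0],[0.0,-0.001,0],0.1],[[0,0,0],[0.0,-0.002,0],0.1],[[0,0,0],[0,-0.003,0],0.1],[[0,0,0],[0,-0.004,0],0.1],[[0,0,0],[0,-0.004,0],0.1]]'; python3 ov.py;python3 go.py .6355 -.2096 .0443 13.1
```

```text
clock: 29.65
tool_pos: [0.6084, -0.0966, 0.0453]
eef_rot: [0.994, 0.114, 0.001, 0.0]
contact_force: [4.1, -15.4, -7.6]
opening: 0.186
tip in socket frame [0.0712 0.0007 0.0329] heading 103.06 pitch -0.04
psi 13.06 turn [ 0.0006 -0.0011 -0.0008] shift [0.0009 0.1162 0.001 ] q [ 0.04  0.96  0.07  1.73 -0.13  0.46  0.43] F [  3.9 -15.1  -7.6] t 29.7
```

```bash
python3 -m pendant '[[[0,0,0],[0.0,-0.001,0],0.1],[[0,0,0],[0.0,-0.002,0],0.1],[[0,0,0],[0,-0.002,0],0.1]]'; python3 ov.py;python3 - <<'E'
from h import *
from plant import r
d=r.snapshot("scene");pickle.dump(d,open("pics/scene6.pkl","wb"))
u,v=proj(d,[.59,-.02,.09])[0].astype(int)
A=pickle.load(open("pics/scene2.pkl","rb"))
cv2.imwrite("pics/z8.png",np.hstack([cv2.resize(q["image"][v-33:v+27,u-22:u+22,::-1],None,fx=9,fy=9,interpolation=cv2.INTER_CUBIC) for q in(A,d)]))
E
python3 lift.py pics/scene6.pkl
```

```text
clock: 30.0
tool_pos: [0.6079, -0.0947, 0.0452]
eef_rot: [0.994, 0.114, 0.001, 0.0]
contact_force: [2.5, -16.6, -7.8]
opening: 0.187
tip in socket frame [0.0732 0.0007 0.0328] heading 103.06 pitch -0.04
chuck shift (array([-1.9896154, -1.1390886], dtype=float32), 0.9670439544036911)
base shift (array([-0.22860622, -0.01949549], dtype=float32), 0.9836011534491151)
0.004 [ 0.04 -0.97]
0.005 [ 0.06 -1.21]
0.006 [ 0.07 -1.46]
0.007 [ 0.08 -1.7 ]
0.008 [ 0.09 -1.95]
```

View pics/z8.png

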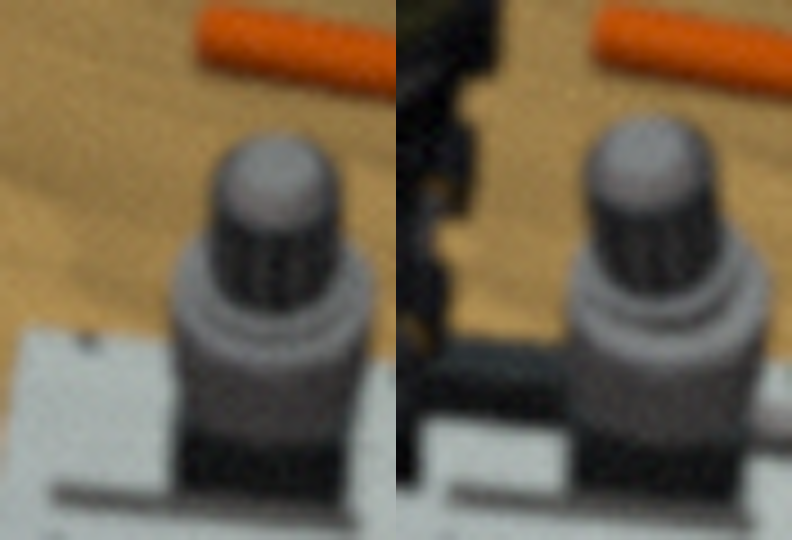

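```bash
cat > tip.py <<'E'
from h import *
import sys
from scipy.ndimage import map_coordinates
d=pickle.load(open(sys.argv[1],"rb"));G=cv2.cvtColor(d["image"],cv2.COLOR_RGB2GRAY).astype(float)
th=np.radians(103.1);Sx=np.array([np.cos(th),np.sin(th),0]);So=np.array([.5866,-.0002,0])
xs=np.arange(.05,.09,.002)
for h in(.036,.038):
    u=proj(d,So+xs[:,None]*Sx+[0,0,h]);print(h,dict(zip((xs*1000).round().astype(int).tolist(),map_coordinates(G,[u[:,1],u[:,0]],order=1).round().astype(int).tolist())))
E
python3 tip.py pics/scene6.pkl; python3 tip.py pics/scene5.pkl
```

```text
0.036 {50: 105, 52: 104, 54: 103, 56: 104, 58: 109, 60: 111, 62: 112, 64: 113, 66: 114, 68: 119, 70: 128, 72: 133, 74: 136, 76: 138, 78: 138, 80: 138, 82: 137, 84: 135, 86: 136, 88: 137}
0.038 {50: 116, 52: 115, 54: 114, 56: 115, 58: 116, 60: 117, 62: 118, 64: 117, 66: 119, 68: 123, 70: 129, 72: 134, 74: 137, 76: 138, 78: 137, 80: 136, 82: 135, 84: 134, 86: 136, 88: 137}
0.036 {50: 104, 52: 108, 54: 110, 56: 112, 58: 114, 60: 116, 62: 120, 64: 125, 66: 130, 68: 135, 70: 138, 72: 138, 74: 137, 76: 136, 78: 139, 80: 139, 82: 138, 84: 138, 86: 137, 88: 136}
0.038 {50: 111, 52: 117, 54: 119, 56: 119, 58: 121, 60: 123, 62: 125, 64: 128, 66: 131, 68: 135, 70: 138, 72: 137, 74: 136, 76: 135, 78: 139, 80: 138, 82: 138, 84: 139, 86: 137, 88: 137}
```

```bash
python3 -m pendant '[[[0,0,0],[0.0,0.002,0],0.1],[[0,0,0],[0.0,0.004,0],0.1],[[0,0,0],[0,0.006,0],0.1],[[0,0,0],[0,0.006,0],0.1]]'; python3 ov.py
```

```text
clock: 30.5
tool_pos: [0.6081, -0.0948, 0.0445]
eef_rot: [0.993, 0.115, -0.001, -0.004]
contact_force: [1.4, -6.4, -8.1]
opening: 0.187
tip in socket frame [0.0731 0.0011 0.0334] heading 103.25 pitch 0.41
```

```bash
python3 -m pendant '[[[0,0,0],[0.0,0.002,0.0005],0.1],[[0,0,0],[0.0,0.0035,0.001],0.1],[[0,0,0],[0,0.0035,0.001],0.1]]';python3 -m pendant '[[[0,0,0],[0,0,0],0.25],[[0,0,0],[0,0,0],0.4],[[0,0,0],[0,0,0],0.4],[[0,0,0],[0,0,0],0.4]]' 10; python3 go.py .6081 -.0948 .1 13
```

```text
clock: 30.85
tool_pos: [0.6086, -0.0952, 0.0441]
eef_rot: [0.993, 0.117, -0.001, -0.005]
contact_force: [0.7, -3.5, -1.7]
opening: 0.19
clock: 31.25
tool_pos: [0.6085, -0.0938, 0.0439]
eef_rot: [0.993, 0.117, -0.001, -0.006]
contact_force: [0.6, 0.0, -0.1]
opening: 0.399
psi 13.45 turn [-0.0126  0.0012  0.0078] shift [-0.0006  0.0002 -0.0561] q [ 0.05  0.96  0.06  1.72 -0.13  0.47  0.43] F [ 0.6  0.  -0.1] t 31.25
```

Free. Now straight up, then back towards the robot and away.

```bash
python3 -m pendant '[[[0,0,0],[0,0.001,-0.01],0.4],[[0,0,0],[0,0.003,-0.025],0.4],[[0,0,0],[0,0.006,-0.05],0.4],[[0,0,0],[0,0.02,-0.09],0.4],[[0,0,0],[0,0.05,-0.12],0.4],[[0,0,0],[0,0.09,-0.14],0.4],[[0,0,0],[0,0.12,-0.16],0.4],[[0,0,0],[0,0.15,-0.16],0.4],[[0,0,0],[0,0.15,-0.16],0.4],[[0,0,0],[0,0.15,-0.16],0.4]]'
python3 - <<'E'
from h import *
from plant import r
d=r.snapshot("scene");pickle.dump(d,open("pics/scene7.pkl","wb"))
e=r.snapshot("top");pickle.dump(e,open("pics/top7.pkl","wb"))
u,v=proj(d,[.6,-.06,.08])[0].astype(int);a,b=proj(e,[.6,-.06,.08])[0].astype(int)
cv2.imwrite("pics/z9.png",np.hstack([cv2.resize(q["image"][y-40:y+40,x-33:x+33,::-1],None,fx=6,fy=6,interpolation=cv2.INTER_CUBIC) for q,x,y in((d,u,v),(e,a,b))]))
E
python3 lift.py pics/scene7.pkl;python3 tip.py pics/scene7.pkl
```

```text
clock: 32.25
tool_pos: [0.6435, -0.2429, 0.203]
eef_rot: [0.993, 0.116, -0.001, -0.006]
contact_force: [0.5, 1.1, -0.2]
opening: 0.399
chuck shift (array([-1.1085129, -0.9797964], dtype=float32), 0.9739595380975365)
base shift (array([-0.23402882,  0.02719164], dtype=float32), 0.9841642679896873)
0.004 [ 0.04 -0.97]
0.005 [ 0.06 -1.21]
0.006 [ 0.07 -1.46]
0.007 [ 0.08 -1.7 ]
0.008 [ 0.09 -1.95]
0.036 {50: 100, 52: 101, 54: 104, 56: 107, 58: 108, 60: 109, 62: 111, 64: 113, 66: 116, 68: 122, 70: 132, 72: 135, 74: 137, 76: 138, 78: 137, 80: 137, 82: 137, 84: 138, 86: 137, 88: 137}
0.038 {50: 111, 52: 113, 54: 114, 56: 115, 58: 117, 60: 115, 62: 115, 64: 117, 66: 120, 68: 125, 70: 132, 72: 135, 74: 137, 76: 137, 78: 137, 80: 136, 82: 137, 84: 137, 86: 137, 88: 137}
```

View pics/z9.png

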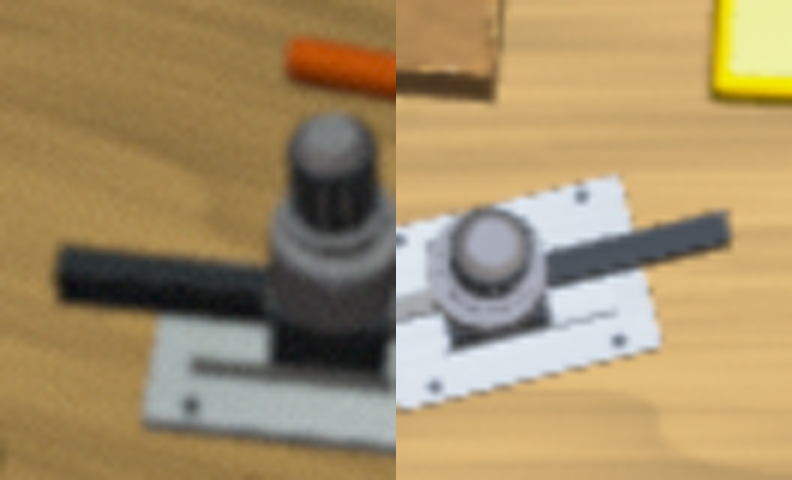

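```bash
cat > l2.py <<'E'
from h import *
import sys
L=lambda n:pickle.load(open(f"pics/{n}.pkl","rb"))
g=lambda d:cv2.GaussianBlur(cv2.cvtColor(d["image"],cv2.COLOR_RGB2GRAY).astype(np.float32),(0,0),.7)
a=np.linspace(0,6.283,40)
def disp(pairs,z0,z1,rad):
    J=[];b=[]
    for A,B in pairs:
        P=np.vstack([np.c_[.5866+rad*np.cos(a),-.0002+rad*np.sin(a),0*a+z] for z in(z0,z1)])
        k=4;gA=cv2.resize(g(A),None,fx=k,fy=k,interpolation=cv2.INTER_CUBIC);gB=cv2.resize(g(B),None,fx=k,fy=k,interpolation=cv2.INTER_CUBIC)
        m=np.zeros(gA.shape,np.uint8);cv2.fillConvexPoly(m,cv2.convexHull(((proj(A,P)+.5)*k).astype(np.int32)),255)
        M=np.eye(2,3,dtype=np.float32)
        cc,M=cv2.findTransformECC(gA,gB,M,cv2.MOTION_TRANSLATION,(3,300,1e-7),m,1)
        X=np.array([.5866,-.0002,(z0+z1)/2]);J.append(np.array([(proj(A,X+e)-proj(A,X))[0]/.001 for e in np.eye(3)*.001]).T);b.append(M[:,2]/k);print(" px",b[-1].round(2),round(cc,4))
    J=np.vstack(J);b=np.hstack(b);x,res,*_=np.linalg.lstsq(J,b,rcond=None);print(f"{z0}-{z1} disp mm",(x*1000).round(2),"resid px",(J@x-b).round(2))
pr=[(L("scene2"),L(sys.argv[1])),(L("top3"),L(sys.argv[2]))]
disp(pr,.14,.16,.023);disp(pr,.112,.16,.027);disp(pr,.032,.06,.03)
E
python3 l2.py scene7 top7
```

```text
px [-1.12 -1.95] 0.994
 px [ 0.87 -0.67] 0.9748
0.14-0.16 disp mm [ 0.72 -2.96  7.38] resid px [ 0.05  0.    0.06 -0.02]
 px [-1.05 -1.98] 0.9873
 px [ 0.76 -0.57] 0.9742
0.112-0.16 disp mm [ 0.47 -2.79  7.43] resid px [ 0.09  0.01  0.09 -0.03]
 px [ 0.25 -0.13] 0.8842
 px [ 0.67 -0.3 ] 0.9325
0.032-0.06 disp mm [ 0.34 -0.53  0.91] resid px [-0.46 -0.03 -0.51  0.15]
```

Triangulated from both cameras, the chuck has risen 7.4 mm, with residuals under 0.1 px. The wedge tip is at about 69.5 mm and the arm is clear, so I'm handing in.

```bash
python3 -c "
from plant import r
s=r.get_state();print(s['clock'],s['contact_force'].round(1));print(r.finish_job())"
```

```text
32.35 [-0.2  0.3  0.3]
the job is handed in; nothing more can be done
None
```

The job is done and handed in at about 32 s of the 72 s allowed.

**Seating:** I turned the chuck while pushing it down, at roughly 0.7 rad/mm. The net push was about 19 N at most, so I estimate the socket sank about 1.5 mm. It ended with the flange on the rim, by tool height and by picture, and I let go.

**Wedging:** I slid the wedge over the ledge into the slot and drove it at about 15–22 N without touching the chuck. I eased the push before releasing the wedge.

**Last checks:**
- **Lift:** after release, the two cameras together put the chuck 7.4 mm above its seated position. It leans slightly, about 3 mm at the nose.
- **Wedge:** its tip is about 69.5 mm past the axis and did not shift when released.
- **Arm:** it is clear, with no contact force.

**Disagreements:**
- **Lift:** a first, cruder check from one camera gave only about 4 mm. Its window included background, and the two-camera fit replaced it.
- **Wedge tip:** the arm's own reading put it at 73 mm, about 3 mm further than the picture. I put that down to where along the handle I gripped it.

I did not measure the other objects again at the end. Nothing in the motions or the last pictures suggests that any of them was touched.

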